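# Check the measuring head's gap with a taper feeler gauge

## Robot

A 6-joint arm with a two-finger parallel gripper is mounted at the origin on the work surface. World frame = base frame: x ahead of the robot, y to its left, z up, the work surface at z = 0. Lengths are in mm, angles in rad, forces in N, time in s.
With the tool pointing down it reaches from about 250 to 725 mm from the base axis. Payload 4 kg.
Tool frame: the origin (TCP) lies midway between the tips of the shut fingers; the grasp point (between the pads) lies 19 mm behind it; z points along the fingers, y is the line along which they close (so a half turn about z gives the same grasp; the last joint's range is limited). The gripper opens to 85 mm and grips with 20 to 120 N. Pads are 22 mm wide; open, the fingers measure 114 mm over their backs; the gripper's body (76 mm by 85 mm) begins 54 mm behind the grasp point. The pads swing forward as they close: fully open they stand 13 mm farther back than shut.
Start: joints at [1.135, 0.241, 0.005, 1.335, 0, 1.571], TCP at [211.066, 453.267, 231.306] pointing down, gripper open.
Joint ranges: [-2.72, 2.72], [-1.05, 1.87], [-1.09, 1.28], [-1.99, 2.15], [-1.42, 1.44], [-3.14, 3.14]. Speed limits (rad/s): [2.79, 2.79, 3.14, 3.14, 3.14, 3.14].

## Interface

Orientations are given as a rotation vector (axis times angle).
In Python, from rig import arm gives the robot as it stands.
- The arm moves only by the shell command python3 nudge.py 'ROWS' [FORCE]. ROWS is a JSON list of rows, 1 to 8 of them, each written [[dx, dy, dz], [rx, ry, rz], opening]: dx, dy, dz in mm, then a rotation vector rx, ry, rz in rad, then the finger opening in mm; each row shifts and turns the commanded pose from where the row before left it, along the tool's axes as they then stand; what a row does not reach is not made up. A row lasts 1/12 s, in which the tool goes at most 41.7 mm and 0.125 rad, less where a joint would pass 70% of its speed; a pose out of reach is approached as far as the arm can. The fingers move at their own pace and stop on an object; FORCE is the grip in N (left out, the last holds). Time passes only in rows, so rows that do not move let the fingers close. It prints the time, the measured TCP pose, the force, the opening and the grip force at its end. Input that does not fit is refused with a message, and nothing moves.
- arm.state(): the state, without advancing time (a new reading comes with each control period).
- arm.capture(name): name is "side" or "top" or "wrist"; returns a dict with "frame" (420x560x3 uint8, red, green, blue), "depth" (420x560 float32, mm along the optical axis (not along the pixel's ray), 0 where there is no reading), "fx", "fy", "cx", "cy" (pixels), "dist" ([k1, k2, p1, p2, k3] as OpenCV has them; the pictures are not rectified), "R" (3x3) and "t" (3): a world point X has camera coordinates R X + t; the wrist camera has in their place "T_tool_cam" (4x4, takes a point from camera to tool coordinates, whose origin is the TCP and whose axes are the flange's). Camera axes: x right, y down, z forward; pixel columns grow to the right and rows downward; lengths in mm; the calibration is good to about 2 mm. A picture is of the moment at which its call begins: read the wrist's pose just before it.
- arm.finish_job(): hands the job in; it is judged then, once.
The state is a dict: "t": time; "qpos": joint angles; "joint_vel": joint speeds; "tau": joint torques, N m; "ee_pos": TCP position; "tool_rot": TCP orientation; "contact_force": force on the tool from outside, world axes, zero at the start; "wrist_torque": the same for the moment, N m; "finger_gap": finger opening in mm; "finger_force": force on a finger pad.
Only numpy, scipy, OpenCV 4.12 (cv2) and the standard library are available. Lean on these libraries where they do the work, as an engineer would, in place of code of your own. Each camera call takes 0.05 s, during which the arm holds its last target. There are 200 camera calls.

## Task

Check the gap under the brass measuring head with the taper feeler gauge. Draw the gauge all the way out of its dock by its blade, lay it flat on the bench and let go, then take it again by the handle and slide the blade, flat on the instrument's base plate and straight, under the square foot until you feel the foot nip it; stop there without forcing it. Let go and leave the gauge lying nipped in the gap, and leave the other things on the bench where they are.

Things in the scene. Friction and masses are not known exactly. Their poses are not given: they have to be found in the camera images.
- gauge: Taper feeler gauge, 190 mm long, 160 g, flat underside. Origin on the underside below the handle's middle; x to the blade's tip, y across, z up. White handle: x -40 to 40 mm, 26 mm wide, 22 mm high. Steel blade: x 40 to 150 mm, 20 mm wide, 5 mm thick at the tip growing evenly to 14 mm at the handle (1 mm per 12.2 mm, top face slopes). Starts with its handle in the dock.
- blade_tip (a point): Middle of the tip end of the gauge's blade, on its underside (gauge x = 150 mm). At the start about 50 to 62 mm of the blade stand out of the dock's mouth.
- dock: Fixed grey storage dock on the bench: straight roofed tunnel, x from -75 to 75 mm, 46 mm wide and 32 mm high outside, 34 mm wide and 27 mm high inside, no floor (the gauge lies on the bench), closed at -x. Origin on the bench under its middle; x points out of the open mouth. The gauge is fully out once its origin is 115 mm along x from this origin.
- cell: Fixed base plate of the instrument: flat aluminium, 12 mm thick, x -125 to 130 mm, y -65 to 65 mm. Origin on the bench below the middle of the brass foot; x is the way the blade goes in. Over the foot an upright brass barrel, 48 mm across, from about 45 mm up to 175 mm above the bench, on a grey column at x 92 to 122 mm. The plate is bare on the -x side of the barrel.
- gap_mouth (a point): On the plate's top face below the front edge of the square brass foot (30 x 30 mm, 12 mm high; cell x -15 to 15 mm); axes as the cell's. The gap between plate and foot is 7 to 11.5 mm, different each time and not told: the blade meets the foot's front edge when its tip is 24 to 80 mm past this point.
- foot_middle (a point): On the plate's top face below the foot's middle; axes as the cell's. The foot is sprung downwards: it starts to rise at about 4 N, then 3 N per mm, 6 mm travel, so the nipped blade drags several N against the push. Right fit: the gauge presses on the plate with 2.5 to 10 N, which is from full contact with the foot to about 20 mm farther in.
- beaker: Bystander: open glass beaker, 72 mm across, 95 mm high, origin under its middle.
- tube_rack: Bystander: yellow tube rack with capped tubes, 60 x 150 mm, 74 mm high, origin under its middle.
- sample_dish: Bystander: round steel sample pan, 42 mm across, 14 mm high, origin under its middle.

How it is judged:
By the outcome, as a careful person would: the job done as asked, in the order asked, and still so for the second after the job is handed in, with the robot touching nothing.
It also fails if it takes over 61 s, if anything falls off the work surface, if the arm or the gripper's body presses on something with over 40 N, if the wrist force passes 120 N, or if a joint passes its speed limit or range.

## Working session

There is one attempt and no reset: what is moved stays moved. The work goes in short steps, Python scripts to look and compute and a shell command to move; the robot and the scene stay as the last step left them, time stands still between calls to the robot, and variables do not carry over. Pictures are saved under pics/ and viewed, at most 10 in all, crops included, and the job is handed in when it is done.

```bash
ls; mkdir -p pics; python3 - <<'E'
from rig import arm
import cv2,numpy as np
print(arm.state())
for n in("top","side"):
    c=arm.capture(n); cv2.imwrite(f"pics/{n}0.png",c["frame"][:,:,::-1]); np.savez(f"{n}0.npz",**c)
    print({k:np.round(v,3).tolist() for k,v in c.items() if k not in("frame","depth")})
E
```

```text
nudge.py
pics
rig.py
{'t': 0.0, 'qpos': array([1.13497114e+00, 2.41421627e-01, 3.72570791e-03, 1.33518385e+00,
       1.11802509e-06, 1.57082150e+00]), 'joint_vel': array([-0.00020222, -0.002468  ,  0.00253896, -0.00059256, -0.00093773,
        0.00036633]), 'tau': array([-1.25693066e-03, -3.72315288e+01,  2.52409405e+01,  1.70895708e-02,
       -2.64755972e-04,  9.74705074e-06]), 'ee_pos': array([210.81502692, 452.69432083, 230.40919178]), 'tool_rot': array([-0.67912801, -3.06684573,  0.00319443]), 'contact_force': array([ 0.03796895,  0.23674677, -0.27176167]), 'wrist_torque': array([-0.05249152, -0.00609568,  0.00035622]), 'finger_force': 0.0, 'finger_gap': 85.55279234411691}
{'fx': 504.885, 'fy': 504.885, 'cx': 286.15, 'cy': 209.378, 'dist': [0.055, 0.0, 0.0, 0.0, 0.0], 'R': [[-0.051, -0.999, 0.002], [-0.977, 0.05, -0.205], [0.205, -0.012, -0.979]], 't': [20.164, 567.473, 1397.792]}
{'fx': 458.874, 'fy': 458.874, 'cx': 277.168, 'cy': 206.157, 'dist': [-0.079, 0.0, 0.0, 0.0, 0.0], 'R': [[0.95, -0.312, 0.003], [-0.181, -0.561, -0.808], [0.254, 0.767, -0.589]], 't': [-522.79, 126.477, 1096.071]}
```

View pics/top0.png

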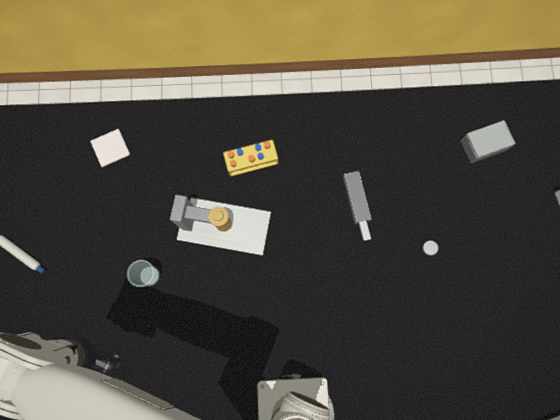

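View pics/side0.png

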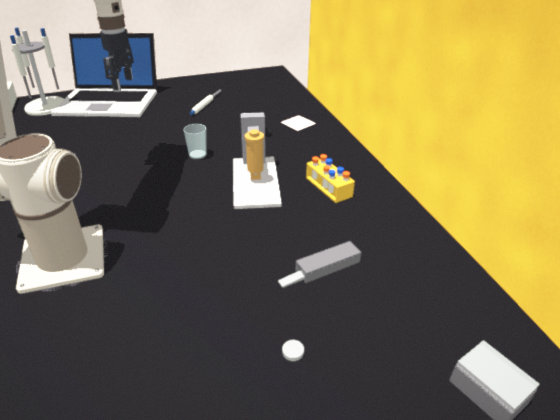

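Top view: dock from about (351,172) to its mouth at (364,221), blade tip about (366,240). The plate's corners are near (263,254) and (270,211), and the barrel's top is near (219,216). Side view: blade tip about (283,283), dock mouth (300,272), plate front edge (234,205)–(280,205). I'll enlarge both.

```bash
python3 - <<'E'
import cv2,numpy as np
def crop(n,x,y,w,h,s):
    f=np.load(f"{n}0.npz")["frame"][y:y+h,x:x+w,::-1]
    return cv2.resize(f,None,fx=s,fy=s,interpolation=cv2.INTER_CUBIC)
a=crop("top",165,185,115,75,4); b=crop("top",330,165,80,85,4)   # 460x300 , 320x340
c=np.zeros((600,800,3),np.uint8); c[:300,:460]=a; c[:340,470:790]=b
d=crop("side",225,105,65,110,4); c[340:600,470:730]=crop("side",225,150,65,65,4)
e=crop("side",270,235,100,60,4); c[330:570,:400]=e
cv2.imwrite("pics/crop1.png",c)
E
```

```text
(no output)
```

View pics/crop1.png

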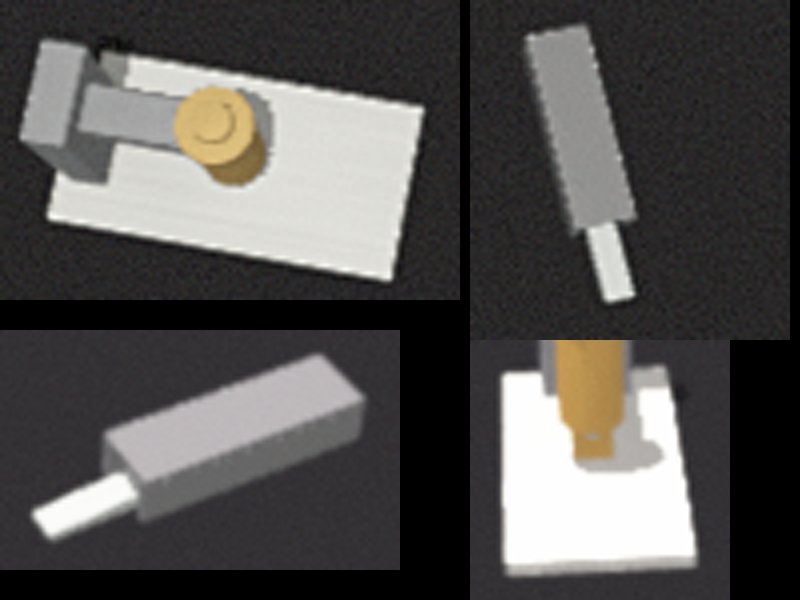

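Enlarged crop: the plate's front corners are at (424,106) and (392,280) in the top tile, matching (694,556) and (505,565) in the side tile. The blade tip's corners are at (607,302) and (634,297), matching (33,512) and (52,535). The roof corners are also readable, so I'll triangulate.

```bash
cat > h.py <<'E'
import cv2,numpy as np
from scipy.spatial.transform import Rotation as Ro
def P(c): return np.c_[c["R"],c["t"]]
def und(c,p):
    K=np.array([[c["fx"],0,c["cx"]],[0,c["fy"],c["cy"]],[0,0,1.]])
    return cv2.undistortPoints(np.array(p,float).reshape(-1,1,2),K,np.array(c["dist"],float))[:,0].T
def tri(c1,p1,c2,p2):
    X=cv2.triangulatePoints(P(c1),P(c2),und(c1,p1),und(c2,p2)); return (X[:3]/X[3]).T
def onz(c,p,z):  # ray to plane z
    d=np.linalg.inv(c["R"])@np.vstack([und(c,p),np.ones(len(p))]); o=-np.linalg.inv(c["R"])@c["t"]
    return (o[:,None]+d*((z-o[2])/d[2])).T
E
python3 - <<'E'
from h import *
np.set_printoptions(precision=1,suppress=True)
T=np.load("top0.npz");S=np.load("side0.npz")
f=lambda l,ox,oy,x,y:[((a-ox)/4+x-.4,(b-oy)/4+y-.4) for a,b in l]
tc=f([(424,106),(392,280),(48,219)],0,0,165,185); sc=f([(694,556),(505,565),(502,374)],470,340,225,150)
td=f([(583,228),(636,218),(585,26),(527,36),(607,302),(634,297)],470,0,330,165)
sd=f([(105,437),(142,482),(363,398),(320,354),(33,512),(52,535)],0,330,270,235)
X=tri(T,tc,S,sc);D=tri(T,td,S,sd)
print(X,D,sep="\n")
zc=onz(T,tc,12);print("plate at z12",zc, onz(S,sc,12))
zd=np.vstack([onz(T,td[:4],32),onz(T,td[4:],5)]);print(zd, np.vstack([onz(S,sd[:4],32),onz(S,sd[4:],5)]))
for n,a,b in(("AB",X[0],X[1]),("BC",X[1],X[2]),("dockw",D[0],D[1]),("dockl",D[1],D[2]),("tipw",D[4],D[5])):print(n,np.linalg.norm(a-b),np.degrees(np.arctan2(*(b-a)[1::-1])))
# depth check
d=S["depth"];print("depth px", (d>0).mean(),(T["depth"]>0).mean())
E
```

```text
[[573.7  37.2  11. ]
 [446.1  66.2  11.5]
 [504.3 315.8  13.5]]
[[ 525.  -216.2   33.4]
 [ 531.5 -255.7   32.4]
 [ 679.4 -230.5   31.9]
 [ 673.2 -186.6   32.1]
 [ 474.9 -233.9    5.6]
 [ 478.4 -254.2    5.7]]
plate at z12 [[574.7  37.   12. ]
 [446.2  66.2  12. ]
 [504.2 316.1  12. ]] [[571.9  35.8  12. ]
 [445.8  65.6  12. ]
 [505.1 318.3  12. ]]
[[ 526.3 -216.6   32. ]
 [ 531.7 -255.8   32. ]
 [ 678.9 -230.4   32. ]
 [ 673.5 -186.7   32. ]
 [ 474.8 -234.     5. ]
 [ 477.5 -254.2    5. ]] [[ 524.5 -214.8   32. ]
 [ 531.5 -255.4   32. ]
 [ 679.8 -230.6   32. ]
 [ 672.9 -186.5   32. ]
 [ 475.2 -233.4    5. ]
 [ 479.7 -253.6    5. ]]
AB 130.84191326036012 167.20307258045
BC 256.2827450590365 76.87202411531231
dockw 40.10453001224721 -80.63180724817285
dockl 150.0309807540645 9.674637595248562
tipw 20.631485329620006 -80.07384420003716
depth px 0.9960331632653061 0.9960034013605442
```

```bash
cat >> h.py <<'E'
def go(st,p,yaw):  # tool-axis shift and turn to reach TCP p, tool x yaw (deg), pointing down
    R=Ro.from_rotvec(st["tool_rot"]); y=np.radians(yaw)
    Rt=Ro.from_matrix(np.array([[np.cos(y),np.sin(y),0],[np.sin(y),-np.cos(y),0],[0,0,-1.]]))
    print("t",round(st["t"],2),"TCP",st["ee_pos"].round(1),"yaw",np.degrees(np.arctan2(R.as_matrix()[1,0],R.as_matrix()[0,0])).round(2),
      "F",st["contact_force"].round(1),"gap",round(st["finger_gap"],1))
    print("shift(now)",R.inv().apply(np.array(p)-st["ee_pos"]).round(1),"turn",(R.inv()*Rt).as_rotvec().round(4),"shift(after turn)",Rt.inv().apply(np.array(p)-st["ee_pos"]).round(1))
E
python3 nudge.py '[[[-27.5,-25.5,0],[0,0,0],85],[[-27.5,-25.5,0],[0,0,0],85],[[-27.5,-25.5,0],[0,0,0],85],[[-27.5,-25.5,0],[0,0,0],85],[[-27.5,-25.5,0],[0,0,0],85],[[-27.5,-25.5,0],[0,0,0],85],[[-27.5,-25.5,0],[0,0,0],85],[[-27.5,-25.5,0],[0,0,0],85]]'
python3 nudge.py '[[[-27.5,-25.5,0],[0,0,0],85],[[-27.5,-25.5,0],[0,0,0],85],[[-27.5,-25.5,0],[0,0,0],85],[[-27.5,-25.5,0],[0,0,0],85],[[-27.5,-25.5,0],[0,0,0],85],[[-27.5,-25.5,0],[0,0,0],85],[[-27.5,-25.5,0],[0,0,0],85],[[-27.5,-25.5,0],[0,0,0],85]]'
python3 nudge.py '[[[-27.5,-25.5,10],[0,0,0],85],[[-27.5,-25.5,10],[0,0,0],85],[[-27.5,-25.5,10],[0,0,0],85],[[0,0,20],[0,0,-0.12],40],[[0,0,0],[0,0,-0.12],40],[[0,0,0],[0,0,-0.12],40],[[0,0,0],[0,0,-0.12],40],[[0,0,0],[0,0,-0.12],40]]'
python3 - <<'E'
from h import *
from rig import arm
go(arm.state(),(498.4,-240.4,150),189.5)
E
```

```text
t: 0.77
ee_pos: [324.3, 173.7, 231.1]
tool_rot: [-0.678, -3.067, 0.0]
contact_force: [0.2, 0.1, 0.0]
finger_gap: 85.0
finger_force: 0.0
t: 1.43
ee_pos: [437.7, -104.3, 231.0]
tool_rot: [-0.68, -3.067, -0.0]
contact_force: [0.3, 1.1, 0.1]
finger_gap: 85.0
finger_force: 0.0
t: 2.1
ee_pos: [479.7, -206.6, 180.4]
tool_rot: [0.266, -3.129, -0.002]
contact_force: [0.1, -0.3, 0.1]
finger_gap: 40.0
finger_force: 0.0
t 2.1 TCP [ 479.7 -206.6  180.4] yaw -170.28 F [ 0.1 -0.3  0.1] gap 40.0
shift(now) [-12.8 -36.5  30.3] turn [ 0.0011 -0.0017  0.0038] shift(after turn) [-12.9 -36.5  30.4]
```

```bash
cat > shot.py <<'E'
import sys;from h import *;from rig import arm
n=sys.argv[1]; s=arm.state(); c=arm.capture("wrist")
Tw=np.eye(4);Tw[:3,:3]=Ro.from_rotvec(s["tool_rot"]).as_matrix();Tw[:3,3]=s["ee_pos"]
M=np.linalg.inv(Tw@c["T_tool_cam"]); c["R"]=M[:3,:3];c["t"]=M[:3,3]
np.savez(n+".npz",**c); cv2.imwrite(f"pics/{n}.png",c["frame"][:,:,::-1])
E
python3 shot.py w1; python3 nudge.py '[[[-6.5,-18,0],[0,0,0],40],[[-6.5,-18,0],[0,0,0],40],[[0,0,0],[0,0,0.004],40]]'; python3 shot.py w2
python3 - <<'E'
import cv2,numpy as np
a=cv2.imread("pics/w1.png");b=cv2.imread("pics/w2.png")
cv2.imwrite("pics/w12.png",cv2.resize(np.vstack([a,b]),(400,600)) if 0 else np.hstack([cv2.resize(a,(400,300)),cv2.resize(b,(400,300))]))
E
```

```text
t: 2.4
ee_pos: [500.2, -242.1, 180.9]
tool_rot: [-0.245, 3.131, -0.002]
contact_force: [0.6, -0.3, 0.4]
finger_gap: 40.2
finger_force: 0.0
```

View pics/w12.png

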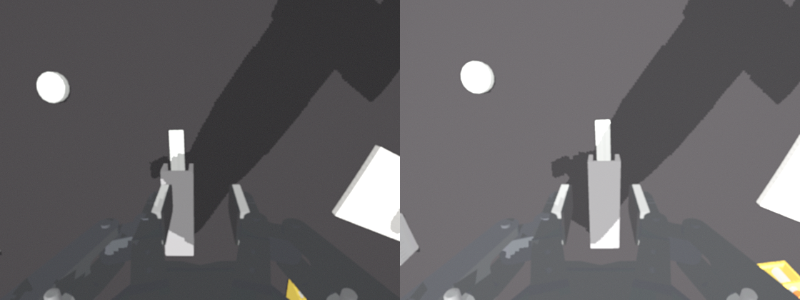

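The two wrist views show the dock roof with the blade pointing up the image. In the tiles the blade tip is at about (176,130) and (602,120), between the fingers' lines. I'll enlarge the blade.

```bash
python3 - <<'E'
import cv2,numpy as np
o=np.zeros((600,800,3),np.uint8)
for i,(n,x,y) in enumerate((("w1",210,170),("w2",250,155))):
    f=cv2.imread(f"pics/{n}.png")[y:y+100,x:x+65]
    o[:,i*400:i*400+390]=cv2.resize(f,None,fx=6,fy=6,interpolation=cv2.INTER_CUBIC)
cv2.imwrite("pics/w12c.png",o)
E
```

```text
(no output)
```

View pics/w12c.png

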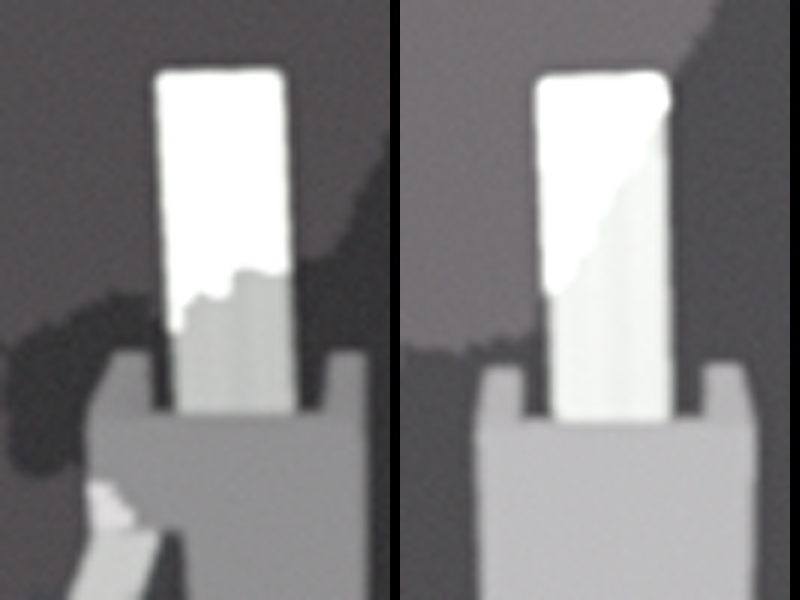

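Crop: the tip corners are at (154,70) and (283,70) on the left, matching (535,75) and (669,73) on the right. The blade at the mouth and the roof's front corners are readable too.

```bash
python3 - <<'E'
from h import *;from rig import arm
np.set_printoptions(precision=1,suppress=True)
A=np.load("w1.npz");B=np.load("w2.npz")
a=[(u/6+210-.4,v/6+170-.4) for u,v in((154,70),(283,70),(177,413),(297,411),(88,412),(366,411))]
b=[((u-400)/6+250-.4,v/6+155-.4) for u,v in((535,75),(669,74),(553,421),(671,420),(477,422),(755,422))]
X=tri(A,a,B,b);print(X)
z=[5,5,9.3,9.3,32,32]
for c,p in((A,a),(B,b)):
    Y=np.vstack([onz(c,[q],h) for q,h in zip(p,z)]);m=(Y[::2]+Y[1::2])/2;print(m,"blade yaw",np.degrees(np.arctan2(*(m[0]-m[1])[1::-1])))
go(arm.state(),(498.4,-240.4,60),189.5)
E
```

```text
[[ 478.5 -255.8    3.9]
 [ 474.1 -233.5    7.7]
 [ 538.6 -243.3   10.2]
 [ 537.3 -221.9    3.8]
 [ 533.9 -256.8   28.1]
 [ 528.7 -209.7   21.1]]
[[ 476.5 -244.6    5. ]
 [ 537.5 -232.4    9.3]
 [ 528.  -233.3   32. ]] blade yaw -168.69092179538853
[[ 476.4 -244.6    5. ]
 [ 536.8 -233.1    9.3]
 [ 528.8 -234.    32. ]] blade yaw -169.2605266716496
t 2.45 TCP [ 499.2 -240.8  180.7] yaw -171.04 F [-0.6  0.4 -0.5] gap 40.0
shift(now) [  0.7   0.5 120.7] turn [ 0. -0. -0.] shift(after turn) [  0.8   0.5 120.7]
```

```bash
python3 nudge.py '[[[1,0.5,0],[0,0,-0.026],36],[[0,0,40],[0,0,0],36],[[0,0,40],[0,0,0],36],[[0,0,40],[0,0,0],36],[[0,0,30],[0,0,0],36],[[0,0,14],[0,0,0],36],[[0,0,0],[0,0,0],36]]' 40; python3 - <<'E'
from h import *;from rig import arm
go(arm.state(),(498,-240.4,2),191)
E
```

```text
t: 3.03
ee_pos: [493.7, -237.1, 12.9]
tool_rot: [0.29, -3.12, -0.008]
contact_force: [-0.3, -0.3, -0.2]
finger_gap: 36.0
finger_force: 0.0
t 3.03 TCP [ 493.7 -237.1   12.9] yaw -169.39 F [-0.3 -0.3 -0.2] gap 36.0
shift(now) [-3.7 -4.2 10.8] turn [ 0.0062 -0.0079 -0.0068] shift(after turn) [-3.6 -4.1 10.9]
```

```bash
python3 nudge.py '[[[0,0,0],[0,0,0],36],[[0,0,0],[0,0,0],36]]' >/dev/null; python3 - <<'E'
from h import *;from rig import arm
go(arm.state(),(498,-240.4,2),191)
E
```

```text
t 3.2 TCP [ 498.8 -239.7   18.6] yaw -169.35 F [ 0.4 -0.7  0.2] gap 36.0
shift(now) [ 0.9 -0.5 16.6] turn [-0.0011  0.0017 -0.0061] shift(after turn) [ 0.9 -0.5 16.6]
```

```bash
python3 nudge.py '[[[0.9,-0.5,4],[0,0,0],32],[[0,0,4],[0,0,0],32],[[0,0,3],[0,0,0],32],[[0,0,2],[0,0,0],32],[[0,0,0],[0,0,0],32],[[0,0,0],[0,0,0],32]]'; python3 nudge.py '[[[0,0,1],[0,0,0],32],[[0,0,1],[0,0,0],32],[[0,0,0],[0,0,0],32],[[0,0,0],[0,0,0],32]]'
```

```text
t: 3.7
ee_pos: [496.9, -240.2, 4.3]
tool_rot: [0.292, -3.128, -0.0]
contact_force: [0.7, 0.8, 0.5]
finger_gap: 32.1
finger_force: 0.0
t: 4.03
ee_pos: [497.0, -240.2, 2.3]
tool_rot: [0.292, -3.128, -0.0]
contact_force: [0.6, -0.2, 0.5]
finger_gap: 32.0
finger_force: 0.0
```

```bash
python3 nudge.py '[[[0,0,0.8],[0,0,0],26],[[0,0,0],[0,0,0],18],[[0,0,0],[0,0,0],14],[[0,0,0],[0,0,0],10],[[0,0,0],[0,0,0],10],[[0,0,0],[0,0,0],10]]' 40
```

```text
t: 4.53
ee_pos: [497.1, -240.2, 1.6]
tool_rot: [-0.292, 3.128, -0.0]
contact_force: [-0.1, 0.0, 1.8]
finger_gap: 18.3
finger_force: 39.5
```

```bash
python3 nudge.py '[[[2,0,0],[0,0,0],10],[[4,0.1,0],[0,0,0.005],10],[[5,0.1,0],[0,0,0.005],10],[[5,0.1,0],[0,0,0],10],[[5,0.1,0],[0,0,0],10],[[5,0.1,0],[0,0,0],10],[[4,0.1,0],[0,0,0],10],[[0,0,0],[0,0,0],10]]'; python3 shot.py p1;  python3 - <<'E'
from h import *;from rig import arm
go(arm.state(),(345,-266,1.6),189.5)
T=arm.capture("top");cv2.imwrite("pics/t1.png",T["frame"][:,:,::-1])
a=cv2.imread("pics/p1.png");b=cv2.imread("pics/t1.png")[160:280,310:450]
cv2.imwrite("pics/p1t.png",np.hstack([cv2.resize(a,(400,300)),cv2.resize(b,(350,300))]))
E
```

```text
t: 5.2
ee_pos: [466.1, -245.2, 1.6]
tool_rot: [0.275, -3.128, 0.0]
contact_force: [-1.0, 1.0, 2.4]
finger_gap: 18.3
finger_force: 39.6
t 5.25 TCP [ 466.1 -245.2    1.6] yaw -169.95 F [-3.4  1.   4.1] gap 18.2
shift(now) [122.9   0.7   0.2] turn [-0.     -0.0017  0.0096] shift(after turn) [122.9  -0.5   0. ]
```

View pics/p1t.png

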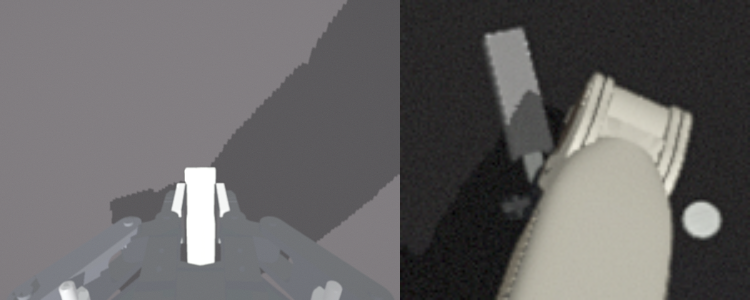

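The left tile shows the blade held between both fingers, tip at about (200,168). The right tile shows more blade standing out of the dock, so the gauge follows the gripper.

```bash
python3 nudge.py '[[[5,0,0],[0,0,0],10],[[10,0.1,0],[0,0,0.005],10],[[10,0,0],[0,0,0],10],[[10,0,0],[0,0,0],10],[[10,0,0],[0,0,0],10],[[10,0,0],[0,0,0],10],[[8,0,0],[0,0,0],10],[[3,0,0],[0,0,0],10]]'; python3 nudge.py '[[[5,0,0],[0,0,0],10],[[10,0,0],[0,0,0],10],[[10,0,0],[0,0,0],10],[[10,0,0],[0,0,0],10],[[10,0,0],[0,0,0],10],[[8,0,0],[0,0,0],10],[[4,0,0],[0,0,0],10],[[0,0,0],[0,0,0],10]]';python3 - <<'E'
from h import *;from rig import arm
go(arm.state(),(345,-266,1.6),189.5)
E
```

```text
t: 5.97
ee_pos: [400.9, -256.3, 1.6]
tool_rot: [0.267, -3.13, -0.0]
contact_force: [2.1, 1.2, 1.3]
finger_gap: 18.2
finger_force: 39.4
t: 6.63
ee_pos: [344.5, -266.1, 1.6]
tool_rot: [0.266, -3.128, 0.0]
contact_force: [-1.4, 0.1, 5.1]
finger_gap: 18.5
finger_force: 39.9
t 6.63 TCP [ 344.5 -266.1    1.6] yaw -170.27 F [-1.4  0.1  5.1] gap 18.5
shift(now) [-0.6 -0.  -0. ] turn [ 0.0001 -0.002   0.004 ] shift(after turn) [-0.6 -0.  -0. ]
```

```bash
python3 nudge.py '[[[0,0,0],[0,0,0],24],[[0,0,0],[0,0,0],32],[[0,0,0],[0,0,0],44],[[0,0,-5],[0,0,0],46],[[0,0,-15],[0,0,0],46],[[0,0,-30],[0,0,0],46],[[0,0,-30],[0,0,0],46],[[-10,0,-25],[0,0,0],46]]'; python3 nudge.py '[[[-25,0,-20],[0,0,0],46],[[-25,0,-10],[0,0,0],46],[[-20,0,0],[0,0,0],46],[[-10,0,0],[0,0,0],46],[[0,0,0],[0,0,0],46],[[0,0,0],[0,0,0],46]]'; python3 shot.py w3;  python3 - <<'E'
from h import *;from rig import arm
go(arm.state(),(482.5,-242.5,30),189.7)
S=arm.capture("side");np.savez("side1.npz",**S);b=S["frame"][240:340,210:330,::-1]
a=cv2.imread("pics/w3.png")
cv2.imwrite("pics/w3s.png",np.hstack([a[:,:][:420,:440],cv2.resize(b,(360,300),interpolation=cv2.INTER_CUBIC)[:, :].copy() if 0 else cv2.copyMakeBorder(cv2.resize(b,(360,300),interpolation=cv2.INTER_CUBIC),0,120,0,0,cv2.BORDER_CONSTANT)]))
E
```

```text
t: 7.3
ee_pos: [354.7, -263.8, 108.0]
tool_rot: [0.267, -3.128, -0.001]
contact_force: [1.0, -0.5, -0.1]
finger_gap: 46.2
finger_force: 0.0
t: 7.8
ee_pos: [433.9, -249.9, 135.6]
tool_rot: [0.27, -3.127, -0.002]
contact_force: [0.1, 0.1, -0.4]
finger_gap: 45.7
finger_force: 0.0
t 7.85 TCP [ 433.3 -250.   135.5] yaw -170.18 F [-0.6  0.4  0. ] gap 46.0
shift(now) [-50.1  -1.2 105.3] turn [ 0.0018 -0.0029  0.002 ] shift(after turn) [-49.8  -0.9 105.5]
```

View pics/w3s.png

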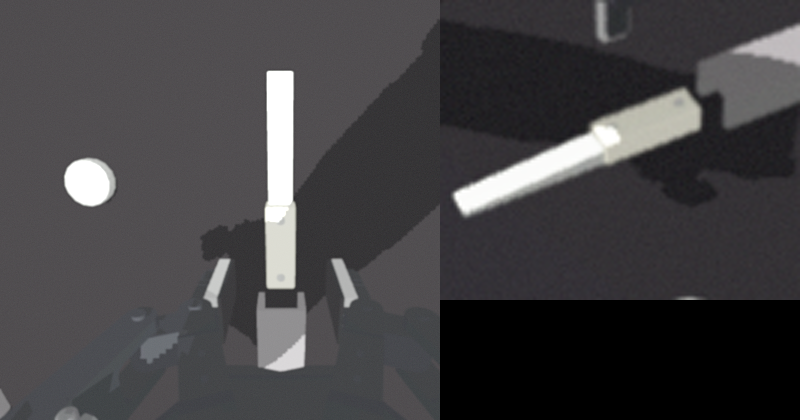

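Left: the gauge is clear of the dock. Blade tip at (267–293,71), handle top from y≈203 to the rear edge at y≈288 (x 267–296). The side tile shows it lying flat, tip at about (455,195)/(466,213), handle rear top corners (685,90)/(700,107).

```bash
python3 - <<'E'
from h import *;from rig import arm
np.set_printoptions(precision=1,suppress=True)
A=np.load("w3.npz");S=np.load("side1.npz")
a=[(267,71),(293,71),(267,288),(296,289)]
s=[((u-440)/3+210-.3,v/3+240-.3) for u,v in((466,213),(455,195),(700,112),(685,90))]
print(tri(A,a,S,s))
t=onz(A,a[:2],5).mean(0);h=onz(A,a[2:],22).mean(0);d=(t-h)[:2];L=np.hypot(*d)
print(t,h,L,np.degrees(np.arctan2(d[1],d[0]))%360); u=d/L; g=t[:2]-162*u; print("grasp",g)
go(arm.state(),(*g,20),np.degrees(np.arctan2(d[1],d[0])))
E
```

```text
[[ 327.2 -281.     5.9]
 [ 323.4 -260.2    3.7]
 [ 514.2 -250.2   19.9]
 [ 512.1 -222.5   17.7]]
[ 324.9 -270.4    5. ] [ 512.5 -236.5   22. ] 190.71059687400754 190.26404866901413
grasp [ 484.3 -241.6]
t 7.9 TCP [ 433.1 -250.2  135.6] yaw -170.22 F [-0.6  0.8 -0.3] gap 46.1
shift(now) [-52.2  -0.4 115.4] turn [ 0. -0. -0.] shift(after turn) [-51.8  -0.6 115.6]
```

```bash
python3 nudge.py '[[[-15,0,5],[0,0,-0.008],46],[[-22,-0.4,15],[0,0,0],46],[[-15,0,25],[0,0,0],46],[[0,0,25],[0,0,0],46],[[0,0,25],[0,0,0],46],[[0,0,15],[0,0,0],46],[[0,0,7],[0,0,0],46],[[0,0,3],[0,0,0],46]]' ; python3 nudge.py '[[[0,0,3],[0,0,0],46],[[0,0,0],[0,0,0],46],[[0,0,0],[0,0,0],46]]';python3 - <<'E'
from h import *;from rig import arm
go(arm.state(),(484.3,-241.6,5),190.26)
E
```

```text
t: 8.57
ee_pos: [484.0, -241.5, 14.9]
tool_rot: [0.279, -3.126, -0.003]
contact_force: [0.0, -0.4, -0.1]
finger_gap: 46.0
finger_force: 0.0
t: 8.82
ee_pos: [486.8, -242.4, 14.6]
tool_rot: [-0.28, 3.127, -0.002]
contact_force: [0.4, -0.2, -0.4]
finger_gap: 46.0
finger_force: 0.0
t 8.82 TCP [ 486.8 -242.4   14.6] yaw -169.75 F [ 0.4 -0.2 -0.4] gap 46.0
shift(now) [2.3 1.2 9.6] turn [-0.0012  0.0015 -0.0002] shift(after turn) [2.3 1.2 9.6]
```

```bash
python3 nudge.py '[[[2,0.8,4],[0,0,0],40],[[0,0,4],[0,0,0],36],[[0,0,2],[0,0,0],34],[[0,0,0],[0,0,0],34],[[0,0,0],[0,0,0],30],[[0,0,0],[0,0,0],24],[[0,0,0],[0,0,0],18],[[0,0,0],[0,0,0],15]]' 60;python3 nudge.py '[[[0,0,0],[0,0,0],15],[[0,0,0],[0,0,0],15],[[0,0,0],[0,0,0],15]]';python3 - <<'E'
from h import *;from rig import arm
go(arm.state(),(484.3,-241.6,5),190.26)
E
```

```text
t: 9.48
ee_pos: [484.2, -241.4, 3.7]
tool_rot: [-0.281, 3.129, -0.0]
contact_force: [-0.5, 0.2, 1.8]
finger_gap: 24.6
finger_force: 60.7
t: 9.73
ee_pos: [484.2, -241.4, 3.7]
tool_rot: [-0.281, 3.129, -0.0]
contact_force: [-0.8, 0.1, 2.5]
finger_gap: 24.4
finger_force: 60.8
t 9.73 TCP [ 484.2 -241.4    3.7] yaw -169.73 F [-0.8  0.1  2.5] gap 24.4
shift(now) [-0.1 -0.2 -1.3] turn [-0.0001  0.0003  0.0002] shift(after turn) [-0.1 -0.2 -1.3]
```

```bash
python3 nudge.py '[[[0,0,-5],[0,0,0],15],[[0,0,-15],[0,0,0],15],[[0,0,-25],[0,0,0],15],[[0,0,-20],[0,0,0],15],[[0,0,-8],[0,0,0.05],15],[[0,0,0],[0,0,0.1],15],[[0,0,0],[0,0,0.12],15],[[0,0,0],[0,0,0.12],15]]';python3 nudge.py '[[[0,0,0],[0,0,0.12],15],[[0,0,0],[0,0,0.12],15],[[0,0,0],[0,0,0.12],15],[[0,0,0],[0,0,0.12],15],[[0,0,0],[0,0,0.12],15],[[0,0,0],[0,0,0.12],15],[[0,0,0],[0,0,0.12],15],[[0,0,0],[0,0,0.12],15]]';python3 nudge.py '[[[0,0,0],[0,0,0.12],15],[[0,0,0],[0,0,0.12],15],[[0,0,0],[0,0,0.12],15],[[0,0,0],[0,0,0.12],15],[[0,0,0],[0,0,0.1],15],[[0,0,0],[0,0,0.05],15],[[0,0,0],[0,0,0],15],[[0,0,0],[0,0,0],15]]';python3 - <<'E'
from h import *;from rig import arm
go(arm.state(),(488,-42.8,60),77)
E
```

```text
t: 10.4
ee_pos: [484.1, -241.5, 76.8]
tool_rot: [0.34, 3.123, -0.0]
contact_force: [-0.0, 1.0, -1.9]
finger_gap: 24.7
finger_force: 60.3
t: 11.07
ee_pos: [483.8, -241.4, 76.4]
tool_rot: [-1.743, -2.613, 0.001]
contact_force: [-0.4, -0.4, -1.7]
finger_gap: 24.7
finger_force: 60.4
t: 11.73
ee_pos: [483.8, -241.4, 76.4]
tool_rot: [-2.46, -1.953, 0.001]
contact_force: [-1.9, 0.4, -1.6]
finger_gap: 24.7
finger_force: 60.4
t 11.73 TCP [ 483.8 -241.4   76.4] yaw 76.91 F [-1.9  0.4 -1.6] gap 24.7
shift(now) [194.4 -40.9  16.3] turn [-0.0005  0.0002 -0.0016] shift(after turn) [194.4 -40.6  16.4]
```

```bash
python3 nudge.py '[[[10,-2,0],[0,0,0],15],[[25,-5,0],[0,0,0],15],[[30,-7,0],[0,0,0],15],[[30,-7,0],[0,0,0],15],[[30,-7,0],[0,0,0],15],[[25,-6,0],[0,0,0],15],[[10,-3,0],[0,0,0],15],[[0,0,0],[0,0,0],15]]';python3 nudge.py '[[[0,0,0],[0,0,0],15]]'; python3 shot.py w4; python3 nudge.py '[[[10,-1,4],[0,0,0],15],[[15,-2,8],[0,0,0],15],[[8,0,4],[0,0,0],15],[[0,0,0],[0,0,0],15],[[0,0,0],[0,0,0],15]]'; python3 shot.py w5; python3 - <<'E'
from h import *;from rig import arm
go(arm.state(),(488,-42.8,60),77)
a=cv2.imread("pics/w4.png");b=cv2.imread("pics/w5.png")
cv2.imwrite("pics/w45.png",np.hstack([a[:,80:480],b[:,80:480]]))
E
```

```text
t: 12.4
ee_pos: [483.9, -74.5, 76.5]
tool_rot: [-2.456, -1.957, 0.0]
contact_force: [0.8, -0.3, -2.0]
finger_gap: 24.8
finger_force: 60.4
t: 12.48
ee_pos: [484.5, -76.7, 76.6]
tool_rot: [2.459, 1.954, -0.001]
contact_force: [-0.3, -0.3, -0.8]
finger_gap: 24.7
finger_force: 60.4
t: 12.95
ee_pos: [488.9, -44.5, 60.1]
tool_rot: [-2.461, -1.952, 0.002]
contact_force: [-0.5, 0.2, -1.4]
finger_gap: 24.7
finger_force: 60.4
t 13.0 TCP [489.1 -44.8  60.4] yaw 76.81 F [ 0.4 -0.2 -1.8] gap 24.8
shift(now) [ 1.7 -1.5  0.4] turn [-0.0004  0.0005 -0.0033] shift(after turn) [ 1.7 -1.5  0.4]
```

View pics/w45.png

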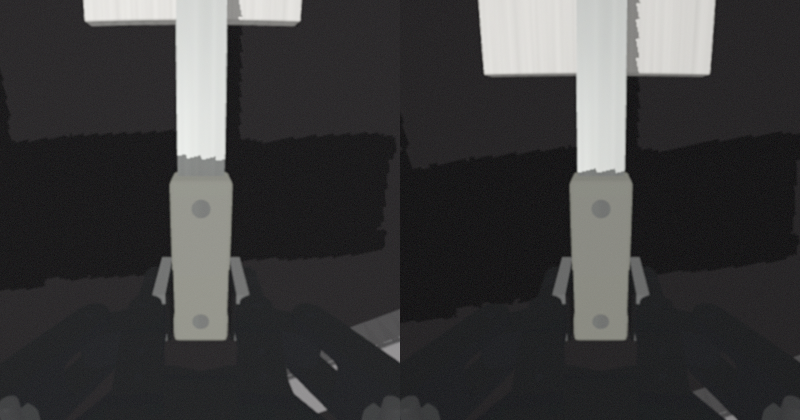

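Both tiles: the gauge is straight in the grip, with its centre line at x≈601 in the right tile (px 281). The plate's front corners are at (84,22) and (301,22) on the left, and (484,75) and (711,74) on the right.

```bash
python3 - <<'E'
from h import *;from rig import arm
np.set_printoptions(precision=2,suppress=True)
A=np.load("w4.npz");B=np.load("w5.npz")
a=[(164,22),(381,22)];b=[(164,75),(391,74)]
print(tri(A,a,B,b))
for c,p in((A,a),(B,b)):
    Y=onz(c,p,12);d=Y[0]-Y[1];print(Y,Y.mean(0),np.linalg.norm(d),np.degrees(np.arctan2(-d[0],d[1])))
    if c is B: F=Y.mean(0)[:2]
s=arm.state();z0=s["ee_pos"][2]-3.7
h=[onz(B,[(281,175)],z0+22)[0],onz(B,[(280.6,339)],z0+22)[0],onz(B,[(281.8,2)],z0+8)[0]]
h=np.array(h);e=h[2]-h[1];print(h,"gauge yaw",np.degrees(np.arctan2(e[1],e[0])),"len",np.linalg.norm((h[0]-h[1])[:2]))
u=np.radians(77);n=np.array([-np.sin(u),np.cos(u)]);O=np.array([538,173.5])
print("lateral (+left) gauge pts, front mid, TCP rel to cell line:",(h[:,:2]-O)@n,(F-O)@n,(s["ee_pos"][:2]-O)@n,"handle rear rel TCP along",(h[1,:2]-s["ee_pos"][:2])@[np.cos(u),np.sin(u)], "front mid x",(F-O)@[np.cos(u),np.sin(u)])
E
```

```text
[[447.21  67.39  10.62]
 [576.41  38.     7.4 ]]
[[447.42  66.97  12.  ]
 [574.69  37.15  12.  ]] [511.06  52.06  12.  ] 130.70769857495577 76.81610107031776
[[447.81  67.09  12.  ]
 [574.94  37.81  12.  ]] [511.37  52.45  12.  ] 130.45818439225732 77.031702579635
[[502.9    7.19  78.66]
 [484.39 -71.3   78.66]
 [518.33  71.9   64.66]] gauge yaw 76.66430409115286 len 80.6407553104513
lateral (+left) gauge pts, front mid, TCP rel to cell line: [-3.21 -2.83 -3.69] -1.2874780321334995 -1.4393406910179039 handle rear rel TCP along -26.914732561370734 front mid x -123.9360148258311
```

```bash
python3 nudge.py '[[[0,-1.3,5],[0,0,-0.003],15],[[0,0,12],[0,0,0],15],[[0,0,12],[0,0,0],15],[[0,0,6],[0,0,0],15],[[0,0,4],[0,0,0],15],[[0,0,0],[0,0,0],15],[[0,0,0],[0,0,0],15]]';python3 nudge.py '[[[0,0,2],[0,0,0],15],[[0,0,1],[0,0,0],15],[[0,0,0],[0,0,0],15],[[0,0,0],[0,0,0],15]]';python3 - <<'E'
from h import *;from rig import arm
go(arm.state(),(488.1,-42.8,16),77)
E
```

```text
t: 13.58
ee_pos: [487.9, -44.3, 21.6]
tool_rot: [2.459, 1.955, -0.0]
contact_force: [-0.3, -0.0, -1.1]
finger_gap: 24.6
finger_force: 60.4
t: 13.92
ee_pos: [488.0, -44.1, 18.7]
tool_rot: [2.458, 1.955, 0.0]
contact_force: [0.1, -0.5, -2.1]
finger_gap: 24.4
finger_force: 60.4
t 13.92 TCP [488.  -44.1  18.7] yaw 77.0 F [ 0.1 -0.5 -2.1] gap 24.4
shift(now) [ 1.2 -0.2  2.7] turn [ 0.0005 -0.     -0.0001] shift(after turn) [ 1.2 -0.2  2.7]
```

```bash
for i in 1; do python3 nudge.py '[[[0,0,1],[0,0,0],15],[[0,0,1],[0,0,0],15],[[0,0,0],[0,0,0],15],[[0,0,0],[0,0,0],15]]'; python3 nudge.py '[[[0,0,0.7],[0,0,0],15],[[0,0,0],[0,0,0],15],[[0,0,0],[0,0,0],15]]';python3 nudge.py '[[[0,0,0.5],[0,0,0],15],[[0,0,0],[0,0,0],15],[[0,0,0],[0,0,0],15]]'; done
```

```text
t: 14.25
ee_pos: [487.7, -44.1, 16.4]
tool_rot: [-2.459, -1.956, 0.0]
contact_force: [0.2, -1.0, -1.1]
finger_gap: 24.7
finger_force: 60.4
t: 14.5
ee_pos: [487.9, -44.1, 15.9]
tool_rot: [2.459, 1.955, 0.0]
contact_force: [-0.5, 0.4, 0.0]
finger_gap: 24.4
finger_force: 60.5
t: 14.75
ee_pos: [487.9, -44.1, 15.5]
tool_rot: [2.459, 1.955, 0.0]
contact_force: [-0.9, -0.5, 0.5]
finger_gap: 24.5
finger_force: 60.6
```

```bash
python3 nudge.py '[[[3,0,0],[0,0,0],15],[[6,0,0],[0,0,0],15],[[8,0,0],[0,0,0],15],[[8,0,0],[0,0,0],15],[[8,0,0],[0,0,0],15],[[5,0,0],[0,0,0],15],[[2,0,0],[0,0,0],15],[[0,0,0],[0,0,0],15]]';python3 nudge.py '[[[3,0,0],[0,0,0],15],[[5,0,0],[0,0,0],15],[[5,0,0],[0,0,0],15],[[4,0,0],[0,0,0],15],[[0,0,0],[0,0,0],15],[[0,0,0],[0,0,0],15]]'; python3 - <<'E'
from h import *;from rig import arm
go(arm.state(),(538-.225*178,173.5-.974*178,15.5),77)
E
```

```text
t: 15.42
ee_pos: [497.3, -4.0, 15.5]
tool_rot: [-2.457, -1.957, -0.002]
contact_force: [-0.4, -0.4, 2.5]
finger_gap: 24.2
finger_force: 60.9
t: 15.92
ee_pos: [501.1, 12.1, 15.5]
tool_rot: [-2.458, -1.956, -0.002]
contact_force: [0.2, -2.0, 4.8]
finger_gap: 24.8
finger_force: 61.1
t 15.92 TCP [501.1  12.1  15.5] yaw 77.02 F [ 0.2 -2.   4.8] gap 24.8
shift(now) [-12.4  -0.4  -0. ] turn [ 0.0006 -0.001   0.0003] shift(after turn) [-12.4  -0.4  -0. ]
```

```bash
python3 nudge.py '[[[2,0,-0.4],[0,0,0],15],[[3,0,0],[0,0,0],15],[[3,0,0],[0,0,0],15],[[2,0,0],[0,0,0],15],[[0,0,0],[0,0,0],15],[[0,0,0],[0,0,0],15]]';python3 nudge.py '[[[2,0,0],[0,0,0],15],[[3,0,0],[0,0,0],15],[[3,0,0],[0,0,0],15],[[2,0,0],[0,0,0],15],[[0,0,0],[0,0,0],15],[[0,0,0],[0,0,0],15]]'
```

```text
t: 16.42
ee_pos: [503.0, 21.8, 15.6]
tool_rot: [-2.458, -1.956, -0.001]
contact_force: [0.2, -0.8, 2.8]
finger_gap: 24.8
finger_force: 61.0
t: 16.92
ee_pos: [505.3, 31.6, 15.7]
tool_rot: [-2.458, -1.956, -0.001]
contact_force: [-0.2, -0.7, 2.6]
finger_gap: 24.2
finger_force: 61.0
```

```bash
for k in 1; do python3 nudge.py '[[[2,0,0],[0,0,0],15],[[3,0,0],[0,0,0],15],[[2,0,0],[0,0,0],15],[[0,0,0],[0,0,0],15],[[0,0,0],[0,0,0],15]]';python3 nudge.py '[[[2,0,0],[0,0,0],15],[[3,0,0],[0,0,0],15],[[2,0,0],[0,0,0],15],[[0,0,0],[0,0,0],15],[[0,0,0],[0,0,0],15]]'; done
```

```text
t: 17.33
ee_pos: [506.9, 38.3, 15.7]
tool_rot: [-2.458, -1.956, -0.001]
contact_force: [0.1, -1.3, 3.5]
finger_gap: 24.6
finger_force: 61.0
t: 17.75
ee_pos: [508.5, 45.1, 15.7]
tool_rot: [-2.458, -1.956, -0.001]
contact_force: [-0.7, -1.6, 2.4]
finger_gap: 24.6
finger_force: 61.0
```

```bash
for k in 1; do python3 nudge.py '[[[2,0,0],[0,0,0],15],[[3,0,0],[0,0,0],15],[[2,0,0],[0,0,0],15],[[0,0,0],[0,0,0],15],[[0,0,0],[0,0,0],15]]';python3 nudge.py '[[[2,0,0],[0,0,0],15],[[2,0,0],[0,0,0],15],[[2,0,0],[0,0,0],15],[[0,0,0],[0,0,0],15],[[0,0,0],[0,0,0],15]]'; done
```

```text
t: 18.17
ee_pos: [510.0, 52.0, 15.7]
tool_rot: [-2.458, -1.956, -0.001]
contact_force: [0.0, -1.1, 2.7]
finger_gap: 24.6
finger_force: 61.0
t: 18.58
ee_pos: [511.3, 57.7, 15.7]
tool_rot: [-2.458, -1.956, -0.001]
contact_force: [-1.1, -1.2, 3.2]
finger_gap: 24.7
finger_force: 61.0
```

```bash
for k in 1; do python3 nudge.py '[[[2,0,0],[0,0,0],15],[[2,0,0],[0,0,0],15],[[1,0,0],[0,0,0],15],[[0,0,0],[0,0,0],15],[[0,0,0],[0,0,0],15]]';python3 nudge.py '[[[2,0,0],[0,0,0],15],[[2,0,0],[0,0,0],15],[[1,0,0],[0,0,0],15],[[0,0,0],[0,0,0],15],[[0,0,0],[0,0,0],15]]'; done
```

```text
t: 19.0
ee_pos: [511.8, 60.1, 15.7]
tool_rot: [2.458, 1.952, -0.006]
contact_force: [-1.2, -9.1, 5.3]
finger_gap: 24.8
finger_force: 61.3
t: 19.42
ee_pos: [512.6, 63.9, 15.7]
tool_rot: [2.458, 1.95, -0.008]
contact_force: [-2.6, -11.7, 6.1]
finger_gap: 24.3
finger_force: 61.5
```

```bash
python3 - <<'E'
from h import *;from rig import arm
s=arm.state();go(s,s["ee_pos"],77);print(s["wrist_torque"])
c=arm.capture("side");cv2.imwrite("pics/s2.png",cv2.resize(c["frame"][100:230,190:340,::-1],None,fx=4,fy=4,interpolation=cv2.INTER_CUBIC))
E
```

```text
t 19.42 TCP [512.6  63.9  15.7] yaw 76.87 F [ -2.6 -11.7   6.1] gap 24.3
shift(now) [0. 0. 0.] turn [-0.0001  0.0065 -0.0023] shift(after turn) [0. 0. 0.]
[-2.2497621   0.33780748 -0.01304434]
```

View pics/s2.png

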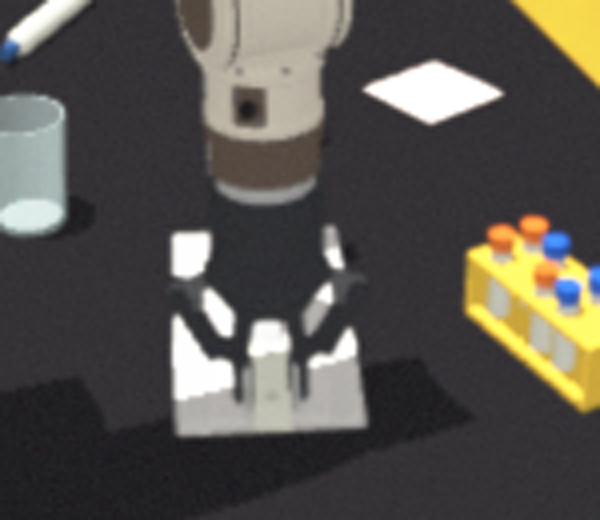

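The side crop shows the gauge straight on the plate, with its blade under the foot. Drag rose from about 1 N to 12 N, so the foot has nipped it. I'll go in 3 mm more to sit well inside the fit window.

```bash
python3 nudge.py '[[[1,0,0],[0,0,0],15],[[1,0,0],[0,0,0],15],[[1,0,0],[0,0,0],15],[[0,0,0],[0,0,0],15],[[0,0,0],[0,0,0],15]]'
```

```text
t: 19.88
ee_pos: [513.1, 66.3, 15.7]
tool_rot: [2.458, 1.949, -0.01]
contact_force: [-3.6, -13.0, 7.2]
finger_gap: 24.5
finger_force: 61.5
```

```bash
python3 nudge.py '[[[-1,0,-0.2],[0,0,0],15],[[-1,0,-0.2],[0,0,0],15],[[0,0,0],[0,0,0],15],[[0,0,0],[0,0,0],15]]'; python3 nudge.py '[[[0,0,0],[0,0,0],25],[[0,0,0],[0,0,0],29],[[0,0,0],[0,0,0],34],[[0,0,0],[0,0,0],40],[[0,0,0],[0,0,0],46],[[0,0,0],[0,0,0],46],[[0,0,0],[0,0,0],46]]' 20
```

```text
t: 20.22
ee_pos: [513.1, 66.3, 15.7]
tool_rot: [2.459, 1.952, -0.005]
contact_force: [-0.6, -7.5, 2.9]
finger_gap: 24.5
finger_force: 61.0
t: 20.8
ee_pos: [513.7, 68.3, 16.0]
tool_rot: [-2.458, -1.956, -0.0]
contact_force: [-0.2, -0.9, -0.1]
finger_gap: 45.8
finger_force: 0.0
```

```bash
python3 nudge.py '[[[0,0,-4],[0,0,0],46],[[0,0,-10],[0,0,0],46],[[0,0,-20],[0,0,0],46],[[-5,0,-25],[0,0,0],46],[[-20,0,-25],[0,0,0],46],[[-30,0,-15],[0,0,0],46],[[-30,0,-5],[0,0,0],46],[[-20,0,0],[0,0,0],46]]'; python3 nudge.py '[[[-10,0,0],[0,0,0],46],[[0,0,0],[0,0,0],46],[[0,0,0],[0,0,0],46]]'; python3 shot.py w6; python3 - <<'E'
from h import *;from rig import arm
a=cv2.imread("pics/w6.png");c=arm.capture("side")
b=cv2.resize(c["frame"][110:215,220:300,::-1],None,fx=4,fy=4,interpolation=cv2.INTER_CUBIC)
cv2.imwrite("pics/fin.png",np.hstack([a[:,60:500],b[:420]]));print(a.shape,b.shape)
E
```

```text
t: 21.47
ee_pos: [491.2, -36.2, 123.4]
tool_rot: [2.456, 1.952, 0.006]
contact_force: [-1.2, 0.2, -0.3]
finger_gap: 45.7
finger_force: 0.0
t: 21.72
ee_pos: [487.9, -43.9, 120.4]
tool_rot: [-2.459, -1.954, -0.001]
contact_force: [0.9, -0.6, 0.5]
finger_gap: 46.4
finger_force: 0.0
(420, 560, 3) (420, 320, 3)
```

View pics/fin.png

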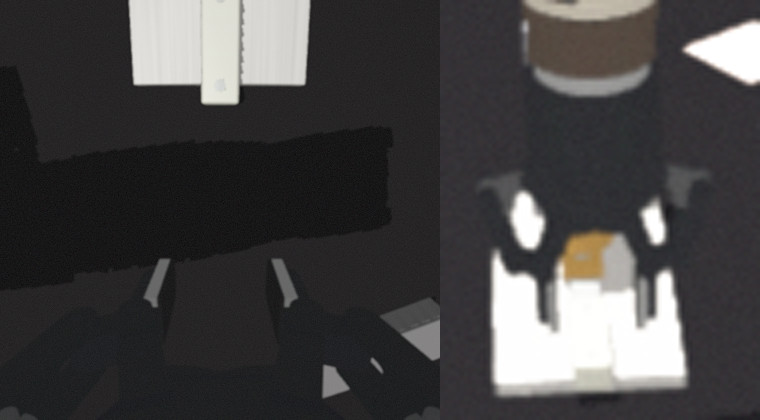

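The left tile shows the gauge lying straight and centred on the plate (centre x≈220; plate edges 134 and 306), with its rear end slightly overhanging the front edge. The side tile shows the blade under the brass foot and the gripper clear of everything.

```bash
python3 - <<'E'
from h import *;from rig import arm
B=np.load("w6.npz");m=onz(B,[(281,104)],34)[0];print("rear cell x",(m[:2]-[538,173.5])@[.225,.974])
print(arm.finish_job())
E
```

```text
rear cell x -139.30305636767866
the job is handed in; nothing more can be done
None
```

The job is handed in: the gauge lies flat and straight on the plate, nipped under the foot about 6–8 mm past first contact (window about 20 mm; the plate force itself wasn't measured), and the robot is clear and moved nothing else, with the clock at about 22 s of the 61 s allowed.

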